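# Blank off a leak-test port with a quarter-turn T-bar plug

## Robot

A 7-joint arm with a two-finger parallel gripper is mounted at the origin on a cart in front of the work surface, level with it; the furniture and walls round the work are solid. World frame = base frame: x ahead of the robot, y to its left, z up, the work surface at z = 0. Lengths are in mm, angles in rad, forces in N, time in s.
With the tool pointing down it reaches from about 400 to 900 mm from the base axis. Payload 5.6 kg.
Tool frame: the origin (TCP) lies midway between the tips of the shut fingers; the grasp point (between the pads) lies manip.grasp_offset behind it (manip.grasp_offset is the distance from the TCP to the grasp point, in mm); y points along the fingers, x is the direction in which the jaws open and shut, and the axes are right-handed (so a half turn about y gives the same grasp; the last joint's range is limited). The gripper opens to 92 mm and grips with 3 to 60 N. Pads are 20 mm wide; open, the fingers measure 128 mm over their backs; the gripper's body (75 mm by 189 mm) begins 69 mm behind the grasp point.
Start: joints at [1.074, 0.468, -0.012, 1.603, 0.006, 1.071, -0.056], TCP at [284.911, -584.238, 214.592] pointing down, gripper open.
Joint ranges: [-2.53, 2.53], [-0.31, 2.02], [-1.57, 1.55], [0.28, 2.44], [-1.29, 4.43], [0.15, 1.84], [-2.92, 2.92]. Speed limits (rad/s): [2.57, 2.57, 3.14, 3.14, 3.14, 3.14, 3.14].

## Interface

Orientations are given as a unit quaternion [w, x, y, z].
In Python, from rig import monitor, capture, camera_model, manip gives the robot as it stands.
- The arm moves only by the tool servo_tool, never from a script. Its argument "commands" is a list that holds one entry, the list of rows, each a list of 7 numbers: the opening, from 0 (shut) to 1 (fully open), then the shift along the tool's x, y, z in mm, then the turn, a rotation vector about the tool's x, y, z in rad. In form: [[[grip, dx, dy, dz, wx, wy, wz], ...]]. A call has 1 to 20 rows; each row shifts and turns the pose as measured when the row begins, along the tool's axes as they then stand; what a row does not reach is not made up. A row lasts 1/12 s, in which the tool goes at most 41.7 mm and 7.16 degrees, less where a joint would pass 70% of its speed; a pose out of reach is approached as far as the arm can. A call with a gripper value outside its range is refused whole. The fingers move at their own pace and stop on an object; the grip force is fixed at half the most. Time passes only in rows, so rows that do not move let the fingers close. It gives the time, the measured TCP pose, the force and the opening at its end, in the units of the state.
- monitor.sense(): the state, without advancing time (a new reading comes with each control period).
- capture(name): name is "side" or "top" or "wrist"; returns the picture (480x640x3 uint8, blue, green, red); there is no depth.
- camera_model(name): a dict with "K" (3x3 intrinsics, pixels), "k1" (the pictures are not rectified: a ray, as slopes to the right and down, at radius r is drawn at 1 + k1 r^2 times it, then the intrinsics apply), "rvec" (rotation vector, rad) and "tvec" (3), from world to camera coordinates, as OpenCV has them; the wrist camera has in their place "T_tool_cam" (4x4, takes a point from camera to tool coordinates, whose origin is the TCP and whose axes are the tool frame's). Camera axes: x right, y down, z forward; pixel columns grow to the right and rows downward; lengths in mm; the calibration is good to about 2 mm. A picture is of the moment at which its call begins: read the wrist's pose just before it. camera_model takes no time and is no camera call.
- manip.sign_off(): hands the job in, once; it reports no verdict.
The state is a dict: "time": time; "q": joint angles; "dq": joint speeds; "joint_torque": joint torques, N m; "tool_pos": TCP position; "ee_rot": TCP orientation; "ft_force": force on the tool from outside, world axes, zero at the start; "ft_torque": the same for the moment, N m; "opening": opening from 0.0 (shut) to 1.0 (fully open).
Only numpy, scipy, OpenCV 4.12 (cv2) and the standard library are available. Lean on these libraries where they do the work, as an engineer would, in place of code of your own. Each camera call takes 0.05 s, during which the arm holds its last target.

## Task

Blank off the open port of the leak-test manifold: take the plug from its parking block, find the narrow slot of the port's floating socket with the plug's T-bar and press the bar through, down against the seal spring. Give the plug a quarter turn under the plate, either way, and ease it up so that the bar settles into the locking groove and holds there by itself, then let go. Work by feel and do not force it: all that bears between plug and manifold, the spring's own push included, must stay under 30 N; leave the two sensors and the swab jar undisturbed.

Things in the scene. Friction and masses are not known exactly. Their poses are not given: they have to be found in the camera images.
- plug: Loose blanking plug, 60 mm tall, parked upright in its block. Origin: centre of the T-bar's underside; z up along the shank, x along the T-bar, y across it. T-bar: square-edged steel, 30 long (x), 8 wide (y), 6 high. Shank 8 diameter. Steel flange 40 diameter, 19 to 24 mm above the origin. Then the black wing handle, up to 60 mm. About 0.14 kg. A half turn gives the same plug.
- handle (a point): Grip point of the plug, 46 mm above its origin, mid-handle: the handle is a flat upright slab 42 long (x, parallel to the T-bar), 14 thick (y), 24 to 60 mm above the origin; pinch it across its thickness. The flange's top lies 22 mm below this point. A bright line on the handle's top shows how the T-bar lies. Axes as the plug's.
- manifold: Fixed aluminium block 88 (x) x 196 (y) mm, top 40 mm above the bench, on a base plate 112 x 212 mm, with two ports along y. Origin: on the bench under the middle of the open port's pocket, z up, y towards the blanked port. The pocket (54 x 62 mm, at the end of the block) holds the floating socket; see port. All offsets below are in these axes.
- port (a point): Middle of the open pocket, 42 mm above the bench, level with the socket's top face. The socket is a steel plate 50 (x) x 46 (y) x 9 thick with a central square-edged slot 35 long (x), 10 wide (y). It floats: central in x and never turned, but starting up to 7 mm either way in y of this point, unmeasured, so feel or look. About 7 N of friction holds it; pushed harder it slides, to 7 mm stops.
- seal_meet (a point): On the port's axis, 32.5 mm above the bench: here the T-bar's underside first meets the sprung seal disc, which pushes up with 4 N, plus 0.8 N per mm further down. The bar can turn, either way, when its underside is lower than 27 mm above the bench, wholly under the plate (about 8 N there, aim for 25 mm); at 23 mm the flange rests on the plate.
- lock_depth (a point): On the port's axis, 30 mm above the bench: height of the T-bar's underside when locked. The plate's underside has a groove 12 mm wide, 3 mm deep, square to the slot (along y). After a quarter turn the spring lifts the bar into it, where it holds by itself, seal and groove each bearing on it with about 6 N; pulling up harder only loads the groove.
- blanked_port (a point): Top of the plug that already blanks off the second port, 90 mm above the bench, 92 mm from the open port along +y; it is fixed and shows the locked position (handle along y, square to its slot). A small pressure gauge of similar height, up to 65 mm, stands 73 mm beyond it. Keep clear of both.
- park_block: Fixed grey plastic block in which the plug is parked: 62 x 62 mm, bore 35 mm, 30 mm high, on a small base plate; origin at the centre of its underside. The plug's flange rests on its rim, the T-bar hangs free in the bore (underside 11 mm above the bench).
- sensor_a: Small grey hexagonal pressure sensor, 19 x 21 x 27 mm, standing on the bench; bystander. Origin at the centre of its underside.
- sensor_b: Second sensor of the same kind, 19 x 21 x 27 mm; bystander. Origin at the centre of its underside.
- swab_jar: White jar with swabs, 45 mm diameter, 78 mm tall; bystander. Origin at the centre of its underside.
Mind the look-alikes: they are no part of the job. Leave any turquoise or yellow look-alike of the plug alone.

How it is judged:
By the outcome, as a careful person would: the job done as asked, in the order asked, and still so for the second after the job is handed in, with the robot touching nothing.
It also fails if it takes over 72 s, if anything falls off the work surface, if the arm or the gripper's body presses on something with over 40 N, if the wrist force passes 120 N, or if a joint passes its speed limit or range.

## Working session

There is one attempt and no reset: what is moved stays moved. The work goes in short steps, Python scripts to look and compute and a tool call to move; the robot and the scene stay as the last step left them, time stands still between calls to the robot, and variables do not carry over. Pictures are saved under pics/ and viewed, and the job is handed in when it is done.

Besides the shell and the picture viewer there is one more tool, called after ">>>" by a JSON object that holds its "name" and its "arguments". servo_tool: Moves the arm, as the interface text tells. Its arguments: {"type":"object","properties":{"commands":{"type":"array"}},"required":["commands"]}

```bash
ls; mkdir -p pics; python3 - <<'E'
from rig import monitor,capture,camera_model,manip
import cv2
print(monitor.sense()); print(manip.grasp_offset)
for n in("side","top","wrist"):
    print(n,camera_model(n))
    cv2.imwrite(f"pics/{n}0.png",capture(n))
E
```

```text
pics
{'time': 0.0, 'q': array([ 1.07397267,  0.46834627, -0.01161507,  1.60364169,  0.00599467,
        1.0714038 , -0.05629776]), 'dq': array([-0.0003772 , -0.0027264 , -0.00046345,  0.00024284,  0.00180757,
       -0.00016269,  0.00024894]), 'joint_torque': array([-3.83270599e-04, -5.20586944e+01, -1.27052670e-02, -2.43751520e+01,
       -5.66099177e-02,  1.72869978e-02,  1.56248975e-04]), 'tool_pos': array([ 284.64652951, -583.6968418 ,  213.65293978]), 'ee_rot': array([ 0.5999533 , -0.59936166,  0.37526315, -0.37416469]), 'ft_force': array([-0.02945235,  0.13964094,  0.22292734]), 'ft_torque': array([ 0.01008313,  0.03073741, -0.0191823 ]), 'opening': 1.00079259858665}
18.700000000000003
side {'K': array([[566.18602733,   0.        , 316.22588929],
       [  0.        , 566.18602733, 243.37548982],
       [  0.        ,   0.        ,   1.        ]]), 'k1': 0.011534215041593847, 'rvec': array([ 2.02189322, -0.23451729,  0.12108935]), 'tvec': array([-575.68231971,  145.72510586, 1086.5816521 ])}
top {'K': array([[554.37774808,   0.        , 319.36632092],
       [  0.        , 554.37774808, 238.3512496 ],
       [  0.        ,   0.        ,   1.        ]]), 'k1': 0.05163177061613771, 'rvec': array([ 2.23319115, -1.97593049,  0.2108166 ]), 'tvec': array([ -65.35298611,  618.74000838, 1219.62183497])}
wrist {'K': array([[395.79718917,   0.        , 327.59594249],
       [  0.        , 395.79718917, 236.9014539 ],
       [  0.        ,   0.        ,   1.        ]]), 'k1': -0.07332530410648033, 'T_tool_cam': array([[ 9.99999633e-01, -4.95690538e-04,  6.98821062e-04,
        -1.55529871e-01],
       [-8.03519440e-04, -2.59519679e-01,  9.65737485e-01,
        -1.69321013e+02],
       [-2.97349116e-04, -9.65737692e-01, -2.59519982e-01,
         7.24259849e+01],
       [ 0.00000000e+00,  0.00000000e+00,  0.00000000e+00,
         1.00000000e+00]])}
```

View pics/side0.png

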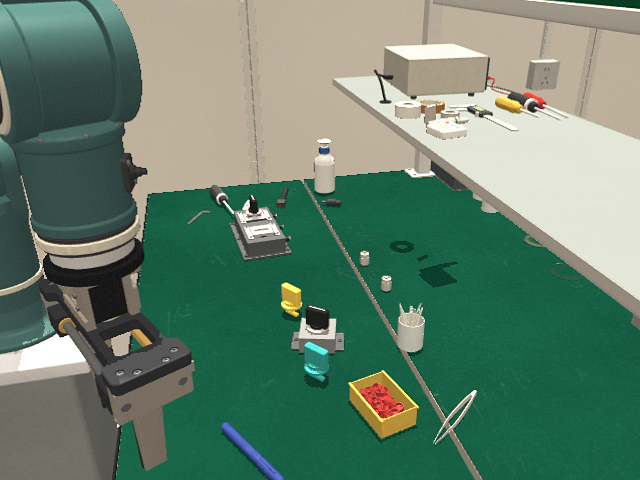

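View pics/top0.png

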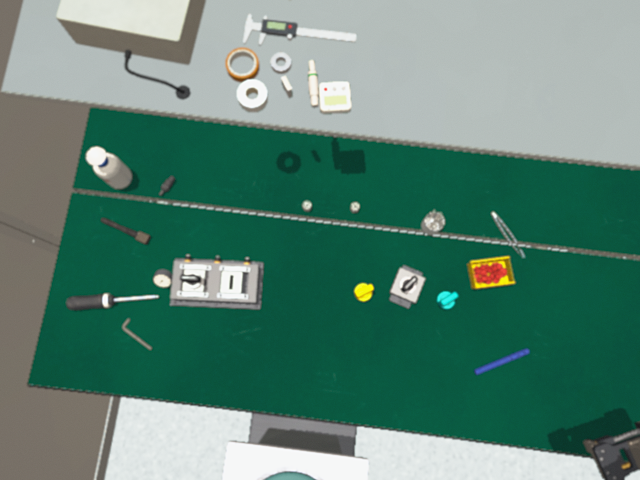

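View pics/wrist0.png

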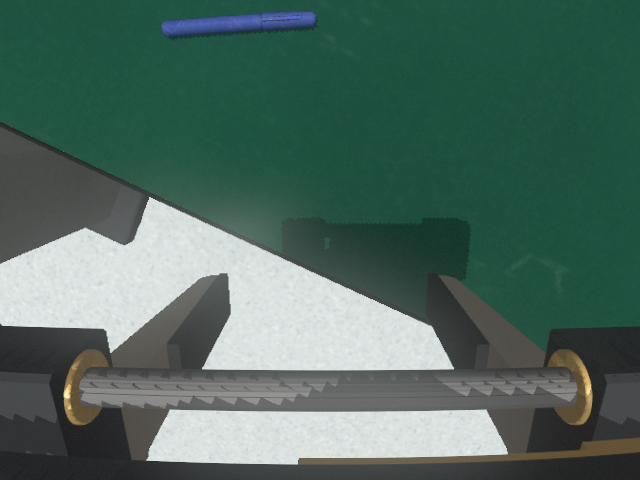

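Side view: black-handled plug in the grey block at (317,318). Its look-alikes are yellow (291,298) and turquoise (317,360). In the top view these are (408,285), (364,292) and (447,299). The manifold's open port is at top (235,283), with the blanked one at (193,280). The black handle in the grey block fits the description, so I'll confirm it in enlarged crops.

```bash
cat > h.py <<'E'
import numpy as np,cv2
from rig import monitor,capture,camera_model,manip
from scipy.spatial.transform import Rotation as R
def pose():
    s=monitor.sense(); q=s['ee_rot']; T=np.eye(4); T[:3,:3]=R.from_quat([q[1],q[2],q[3],q[0]]).as_matrix(); T[:3,3]=s['tool_pos']; return T
def cam(n,Tt=None):
    m=camera_model(n)
    if n=='wrist': Twc=(pose() if Tt is None else Tt)@m['T_tool_cam']
    else:
        Tcw=np.eye(4);Tcw[:3,:3]=cv2.Rodrigues(m['rvec'])[0];Tcw[:3,3]=m['tvec'];Twc=np.linalg.inv(Tcw)
    return m,Twc
def plane(n,px,z,Tt=None):
    m,T=cam(n,Tt); px=np.atleast_2d(np.array(px,float))
    u=cv2.undistortPoints(px[:,None],m['K'],np.array([m['k1'],0,0,0.]))[:,0]
    d=np.c_[u,np.ones(len(u))]@T[:3,:3].T; o=T[:3,3]
    return o+d*((z-o[2])/d[:,2])[:,None]
def proj(n,P,Tt=None):
    m,T=cam(n,Tt);Ti=np.linalg.inv(T)
    return cv2.projectPoints(np.atleast_2d(np.array(P,float)),cv2.Rodrigues(Ti[:3,:3])[0],Ti[:3,3],m['K'],np.array([m['k1'],0,0,0.]))[0][:,0]
E
python3 - <<'E'
from h import *
t=cv2.imread('pics/top0.png')
a=cv2.resize(t[240:320,365:465],(800,640),interpolation=cv2.INTER_CUBIC)[:600]
b=cv2.resize(t[250:315,160:275],(800,452),interpolation=cv2.INTER_CUBIC)
cv2.imwrite('pics/c1.png',a);cv2.imwrite('pics/c2.png',b)
print(plane('top',[[408,285]],60)); print(plane('top',[[235,283],[193,280]],42))
E
```

```text
[[ 539.78696141 -203.39141816   60.        ]]
[[498.16993287 191.89241586  42.        ]
 [493.41372916 289.02698755  42.        ]]
```

View pics/c1.png

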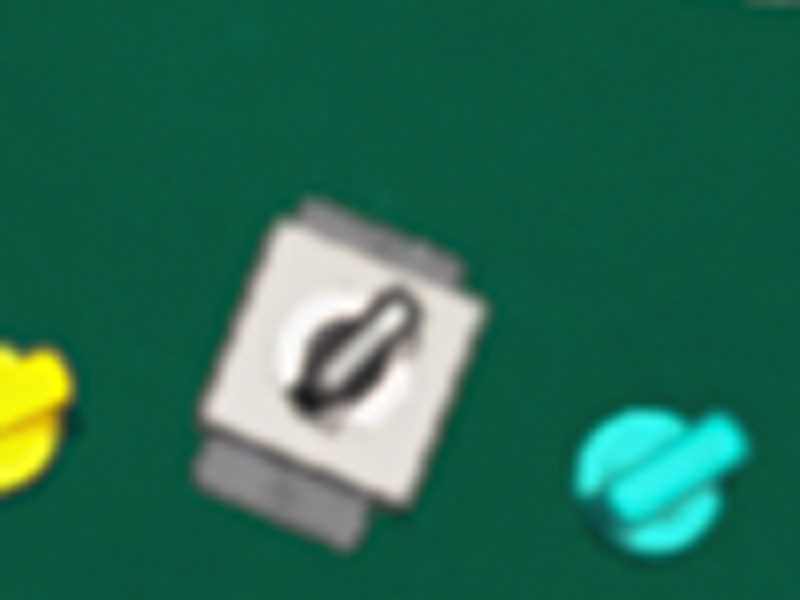

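View pics/c2.png

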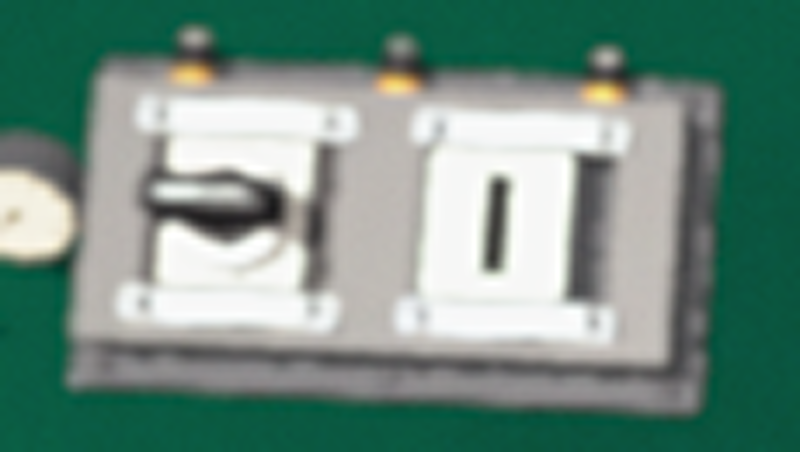

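Crops confirm it: the black plug stands in the grey block with its bright line at crop (332,385)–(402,305). The socket's dark slot is at crop (497,225), and the wide gap on its right means it starts displaced towards +y.

```bash
python3 - <<'E'
from h import *
f=lambda x,y:[365+x/8-.44,240+y/8-.44]
p=plane('top',[f(332,385),f(402,305)],71); print(p); d=p[1]-p[0]; print('bar ang',np.degrees(np.arctan2(d[1],d[0])),p.mean(0))
s=800/115
g=lambda x,y:[160+x/s-.43,250+y/s-.43]
q=plane('top',[g(500,178),g(493,272)],42); d=q[1]-q[0];print('slot',q,q.mean(0),np.degrees(np.arctan2(d[1],d[0])))
# manifold top corners from crop
c=plane('top',[g(97,65),g(685,97),g(668,365),g(72,340)],40);print(c)
for i in range(4): e=c[(i+1)%4]-c[i];print(np.linalg.norm(e),np.degrees(np.arctan2(e[1],e[0])))
print(pose().round(3))
E
```

```text
[[ 531.59919202 -197.94519715   71.        ]
 [ 556.70770669 -215.60259876   71.        ]]
bar ang -35.11655715409195 [ 544.15344935 -206.77389796   71.        ]
slot [[515.24715336 202.86185928  42.        ]
 [483.91065456 200.29207535  42.        ]] [499.57890396 201.57696732  42.        ] -175.31188720113443
[[537.00647742 342.68509638  40.        ]
 [550.08601567 145.93692294  40.        ]
 [460.59683843 138.51684989  40.        ]
 [445.28623595 334.54215965  40.        ]]
197.18244869287437 -86.19665445778637
89.79627123967141 -175.26011301927034
196.62231973067912 94.46603336129027
92.08099757443 5.073426317100363
[[ 4.38000e-01 -1.00000e-03  8.99000e-01  2.84718e+02]
 [-8.99000e-01  1.00000e-03  4.38000e-01 -5.83852e+02]
 [-1.00000e-03 -1.00000e+00 -0.00000e+00  2.13873e+02]
 [ 0.00000e+00  0.00000e+00  0.00000e+00  1.00000e+00]]
```

>>> {"name": "servo_tool", "arguments": {"commands": [[[1,-16,3,28,0,0,0],[1,-16,3,28,0,0,0],[1,-16,3,28,0,0,0],[1,-16,3,28,0,0,0],[1,-16,3,28,0,0,0],[1,-16,3,28,0,0,0],[1,-16,3,28,0,0,0],[1,-16,3,28,0,0,0],[1,-16,3,28,0,0,0],[1,-16,3,28,0,0,0],[1,-16,3,28,0,0,0],[1,-16,3,28,0,0,0],[1,-16,3,28,0,0,0],[1,-16,3,28,0,0,0]]]}}

```text
time: 1.32
tool_pos: [542.6, -204.0, 165.1]
ee_rot: [-0.594, 0.598, -0.383, 0.378]
ft_force: [0.4, -0.8, 0.6]
opening: 1.002
```

>>> {"name": "servo_tool", "arguments": {"commands": [[[1,0,0,0,0,0.12,0],[1,0,0,0,0,0.12,0],[1,0,0,0,0,0.12,0],[1,0,0,0,0,0.12,0],[1,0,0,0,0,0.12,0],[1,0,0,0,0,0.12,0],[1,0,0,0,0,0.12,0],[1,0,0,0,0,0.12,0],[1,0,0,0,0,0.12,0],[1,0,0,0,0,0,0]]]}}

```text
time: 2.15
tool_pos: [546.1, -190.1, 161.0]
ee_rot: [0.303, -0.309, 0.642, -0.634]
ft_force: [-0.3, 0.0, 0.2]
opening: 1.004
```

```bash
cat >> h.py <<'E'
def delta(P,jaw):
    "world TCP target, jaw angle deg -> tool shift, turn about tool y (shift is in present axes)"
    T=pose(); x=np.array([np.cos(np.radians(jaw)),np.sin(np.radians(jaw)),0]);y=np.array([0,0,-1.]);z=np.cross(x,y)
    Rt=np.c_[x,y,z]; return (T[:3,:3].T@(np.array(P)-T[:3,3])).round(2), R.from_matrix(T[:3,:3].T@Rt).as_rotvec().round(4)
def st():
    s=monitor.sense();T=pose();print('t',round(s['time'],2),'pos',s['tool_pos'].round(2),'jaw',round(np.degrees(np.arctan2(T[1,0],T[0,0])),2),'tilt y',T[:3,1].round(4),'F',s['ft_force'].round(2),'M',s['ft_torque'].round(2),'op',round(s['opening'],3),'q7',s['q'][6].round(2))
E
python3 - <<'E'
from h import *
st(); T=pose(); cv2.imwrite('pics/w1.png',capture('wrist')); np.save('T1.npy',T)
print(proj('wrist',[544.15,-206.8,71],T))
E
```

```text
t 2.15 pos [ 546.09 -190.07  160.99] jaw -128.78 tilt y [-0.0127  0.0068 -0.9999] F [-0.31  0.03  0.18] M [0.06 0.05 0.01] op 1.004 q7 -1.94
[[347.71139714 226.70710657]]
```

View pics/w1.png

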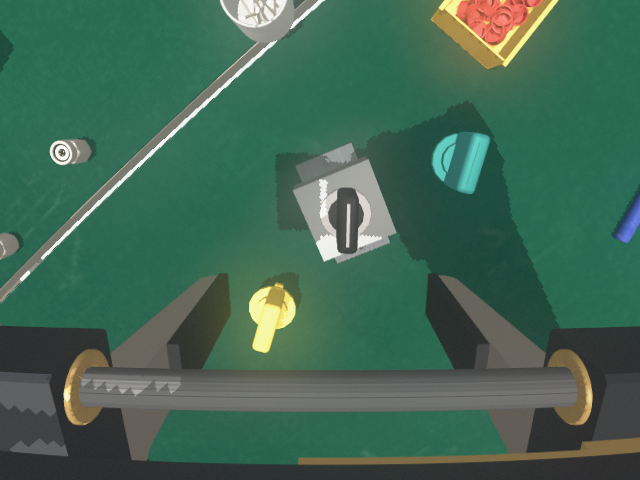

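The wrist view shows the handle's bright line from (350,203) to (347,250), within about a pixel of the prediction at (348,227). Yellow is at (270,310) and turquoise at (462,162), both clear of the finger lane. I'll measure the line precisely.

```bash
python3 - <<'E'
from h import *
T=np.load('T1.npy'); w=cv2.imread('pics/w1.png'); sub=w[185:258,330:366].astype(int)
dark=(sub.max(2)<60).astype(np.uint8)
g=sub.mean(2)
# bright line: bright pixels in columns flanked by dark hull
cn=max(cv2.findContours(dark,cv2.RETR_EXTERNAL,cv2.CHAIN_APPROX_NONE)[0],key=cv2.contourArea)
hull=cv2.convexHull(cn); m=np.zeros_like(dark);cv2.fillConvexPoly(m,hull,1); m=cv2.erode(m,np.ones((3,3)))
ys,xs=np.where((m>0)&(g>110)); print(len(xs),xs.min()+330,xs.max()+330,ys.min()+185,ys.max()+185)
pts=np.c_[xs+330.,ys+185.]; r=cv2.minAreaRect(pts.astype(np.float32)); print(r)
vx,vy,cx,cy=cv2.fitLine(pts.astype(np.float32),cv2.DIST_L2,0,.01,.01).ravel()
t=(pts-[cx,cy])@[vx,vy]; e=np.array([[cx,cy]])+np.outer([t.min(),t.max()],[vx,vy])
P=plane('wrist',e,71,T);d=P[1]-P[0];print(P,P.mean(0),np.linalg.norm(d),np.degrees(np.arctan2(d[1],d[0])))
# yellow, turquoise
h=cv2.cvtColor(w,cv2.COLOR_BGR2HSV)
cv2.imwrite('pics/c3.png',cv2.resize(w[180:270,300:400],(720,648),interpolation=cv2.INTER_CUBIC)[:600])
a=P.mean(0);print(delta([a[0],a[1],100],-125.1))
E
```

```text
Traceback (most recent call last):
ValueError: max() iterable argument is empty
```

```bash
python3 - <<'E'
from h import *
w=cv2.imread('pics/w1.png')
cv2.imwrite('pics/c3.png',cv2.resize(w[180:270,300:400],(720,648),interpolation=cv2.INTER_NEAREST)[:600])
print(w[200:256:6,336:362].mean(2).astype(int))
E
```

```text
[[113  76  72  76  75  79  80  80  84  85  82  85  85  85  84  85  84  87
   87  80  75  71  80 210 214 213]
 [ 86  74  69  75  75  76  79  81  81  83  82 216 219 218 131  89  88  86
   82  78  72  70  69  84  78 156]
 [ 83  69  70  72  74  76  77  81  80  82 102 215 218 216 126  88  85  83
   80  75  71  68  73  82  84  83]
 [ 78  69  69  71  74  75  76  77  79  80 108 213 217 216 107  83  82  83
   75  73  69  67  74  81  82  82]
 [ 74  67  67  71  72  75  76  79  80  81 139 214 216 190  98  82  83  80
   74  72  69  67  78  80 113 194]
 [104  67  68  70  72  73  76  78  78  79 140 211 214 181  94  75  78  77
   72  69  68  66 199 208 207 208]
 [110  67  67  68  73  73  75  75  77  79 174 213 211 150  85  78  77  74
   72  70  66  99 211 216 230 236]
 [194  87  67  71  71  73  77  77  77  77 180 211 210 133  81  76  76  72
   71  68  69 146 234 237 237 236]
 [237 121  68  69  71  72  75  76  76  76  75  74  75  74  74  71  72  70
   69  66  65 157 180 133 108 106]
 [236 236 236 236 224 190 169 160 146 143 142 143 145 146 145 145 143 160
  163 161 162 163 151 135 120  96]]
```

View pics/c3.png

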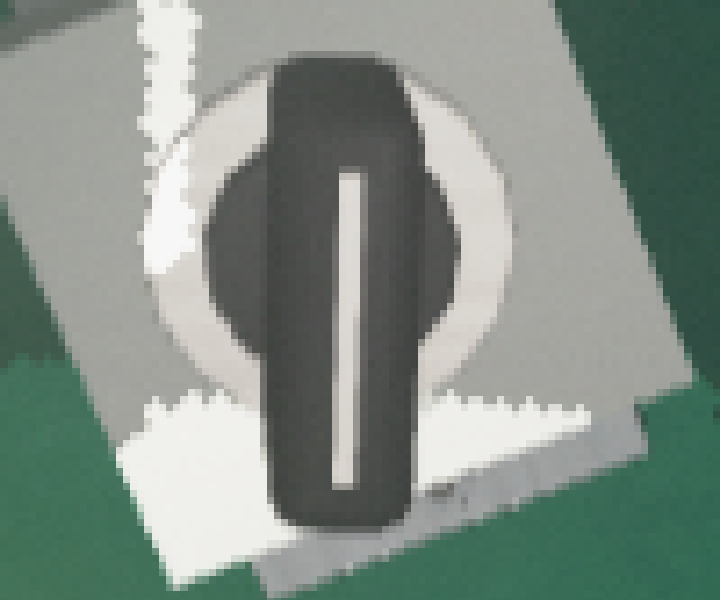

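Line ends are (348.4,203.4) and (347.3,247.3) in the full picture.

```bash
python3 - <<'E'
from h import *
T=np.load('T1.npy')
P=plane('wrist',[[348.4,203.4],[347.3,247.3]],71,T);d=P[1]-P[0];print(P.mean(0),np.linalg.norm(d),np.degrees(np.arctan2(d[1],d[0])))
a=P.mean(0);j=np.degrees(np.arctan2(d[1],d[0]))+90
j=(j+180+125)%180-180-125+180 if 0 else j
print(j)
for jj in(j,j+180,j-180):print(jj,delta([a[0],a[1],100],jj))
E
```

```text
[ 544.65285524 -207.30822343   71.        ] 30.47127142033093 140.59763496123546
230.59763496123546
230.59763496123546 (array([14.32, 60.84, 10.55]), array([0.0142, 0.0161, 0.0028]))
410.5976349612355 (array([14.32, 60.84, 10.55]), array([ 0.0043, -3.1254, -0.0222]))
50.59763496123546 (array([14.32, 60.84, 10.55]), array([ 0.0043, -3.1254, -0.0222]))
```

>>> {"name": "servo_tool", "arguments": {"commands": [[[0.6,5,8,3,0.014,0.016,0.003],[0.6,5,13,4,0,0,0],[0.6,4,15,3,0,0,0],[0.6,0,13,0,0,0,0],[0.6,0,8,0,0,0,0],[0.6,0,0,0,0,0,0],[0.6,0,0,0,0,0,0]]]}}

```text
time: 2.78
tool_pos: [544.8, -208.4, 99.2]
ee_rot: [0.308, -0.309, 0.637, -0.636]
ft_force: [-0.1, 0.2, 0.3]
opening: 0.605
```

```bash
python3 - <<'E'
from h import *
st(); T=pose(); cv2.imwrite('pics/w2.png',capture('wrist')); np.save('T2.npy',T)
print(delta([544.5,-207.2,39.5],-129.4), proj('wrist',[544.5,-207.2,71],T))
E
```

```text
t 2.78 pos [ 544.83 -208.4    99.21] jaw -128.26 tilt y [-0.001   0.0014 -1.    ] F [-0.07  0.23  0.28] M [0.08 0.02 0.02] op 0.605 q7 -1.89
(array([-0.78, 59.77, -0.81]), array([ 0.0017,  0.0197, -0.0003])) [[325.35524154 274.42873836]]
```

View pics/w2.png

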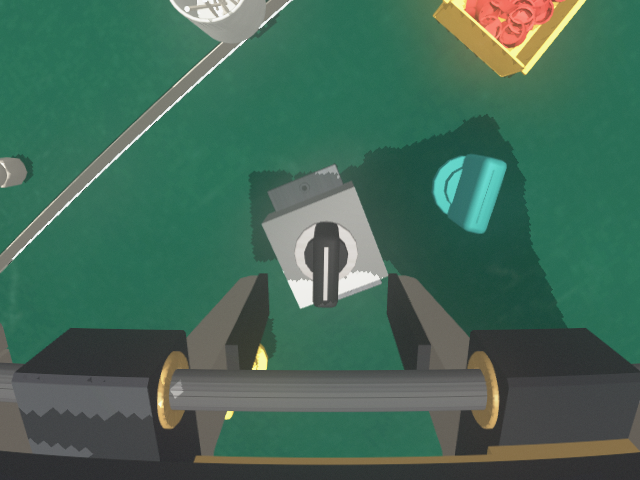

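The line runs from (326,247) to (325,300), centred between the fingers. Yellow is partly hidden behind the left finger at (262,357), so I'll check clearance there.

```bash
python3 - <<'E'
from h import *
T1=np.load('T1.npy');T2=np.load('T2.npy')
w=cv2.imread('pics/w1.png');h=cv2.cvtColor(w,cv2.COLOR_BGR2HSV)
m=cv2.inRange(h,(20,90,120),(35,255,255));m[:250]=0;m[360:]=0;m[:,330:]=0
ys,xs=np.where(m); print(xs.min(),xs.max(),ys.min(),ys.max())
t=cv2.imread('pics/top0.png');ht=cv2.cvtColor(t,cv2.COLOR_BGR2HSV);mt=cv2.inRange(ht,(20,120,120),(35,255,255));mt[:,400:]=0;yt,xt=np.where(mt);print(xt.min(),xt.max(),yt.min(),yt.max())
for z in(10,25,45):
  for n,X,Y,TT in(('wrist',xs,ys,T1),('top',xt,yt,None)):
    P=plane(n,np.c_[X,Y],z,TT); L=(P-[544.5,-207.2,39.5])@T2[:3,:3]
    print(z,n,'tool x',L[:,0].min().round(1),L[:,0].max().round(1),'tool z',L[:,2].min().round(1),L[:,2].max().round(1))
w2=cv2.imread('pics/w2.png').mean(2)
for r in(252,270,290):print(r,w2[r,318:334].astype(int))
E
```

```text
78 295 282 359
186 373 260 301
10 wrist tool x -253.2 -43.1 tool z -143.9 -65.0
10 top tool x -413.5 -40.6 tool z -329.0 -54.8
25 wrist tool x -242.0 -41.7 tool z -134.0 -58.9
25 top tool x -409.2 -40.5 tool z -328.3 -57.2
45 wrist tool x -227.0 -39.9 tool z -120.9 -50.7
45 top tool x -403.4 -40.4 tool z -327.3 -60.4
252 [ 76  77  78  78  79  80 207 221 220 219 133  85  84  84  83  82]
270 [ 75  76  77  77  78 109 215 218 217 210 105  83  81  81  81  80]
290 [ 73  73  75  75  77 156 212 214 213 149  85  76  77  77  75  74]
```

```bash
python3 - <<'E'
from h import *
T=np.load('T2.npy')
P=plane('wrist',[[325.6,252],[325.0,290]],71,T);d=P[1]-P[0];print(P.mean(0),np.degrees(np.arctan2(d[1],d[0])))
P=plane('wrist',[[325.6,246.5],[325.0,300.5]],71,T);print(P.mean(0),np.linalg.norm(P[1]-P[0]))
print(delta([*P.mean(0)[:2],39.5],np.degrees(np.arctan2(d[1],d[0]))+90))
E
```

```text
[ 545.91500589 -208.27966335   71.        ] 140.78288004198322
[ 544.68848465 -207.30725986   71.        ] 30.47829032762878
(array([-0.82, 59.77, -0.59]), array([ 0.0017,  0.0165, -0.0003]))
```

>>> {"name": "servo_tool", "arguments": {"commands": [[[0.6,-0.8,6,-0.6,0.001,0.017,0],[0.6,0,12,0,0,0,0],[0.6,0,14,0,0,0,0],[0.6,0,12,0,0,0,0],[0.6,0,8,0,0,0,0],[0.6,0,4,0,0,0,0],[0.6,0,0,0,0,0,0],[0.6,0,0,0,0,0,0]]]}}

```text
time: 3.5
tool_pos: [546.8, -206.9, 40.0]
ee_rot: [-0.305, 0.302, -0.638, 0.639]
ft_force: [-0.3, 0.7, -0.3]
opening: 0.597
```

```bash
python3 - <<'E'
from h import *
st(); print(delta([544.7,-207.3,39.5],-129.25))
E
```

```text
t 3.5 pos [ 546.85 -206.91   40.02] jaw -129.18 tilt y [ 3.9e-03 -2.0e-04 -1.0e+00] F [-0.28  0.7  -0.27] M [ 0.08  0.04 -0.02] op 0.597 q7 -1.9
(array([ 1.66,  0.52, -1.42]), array([-0.0031,  0.0013, -0.0024]))
```

>>> {"name": "servo_tool", "arguments": {"commands": [[[0.6,1.6,0,-1.4,-0.003,0,-0.002],[0.6,0,0,0,0,0,0],[0.6,0,0,0,0,0,0]]]}}

```text
time: 3.75
tool_pos: [545.2, -207.6, 40.9]
ee_rot: [-0.304, 0.303, -0.638, 0.639]
ft_force: [0.2, -0.3, 0.2]
opening: 0.601
```

```bash
python3 - <<'E'
from h import *
st(); print(delta([544.7,-207.3,39.5],-129.25))
E
```

```text
t 3.75 pos [ 545.25 -207.59   40.91] jaw -129.18 tilt y [ 1.5e-03 -3.0e-04 -1.0e+00] F [ 0.24 -0.26  0.2 ] M [ 0.09  0.05 -0.01] op 0.601 q7 -1.9
(array([ 0.12,  1.41, -0.61]), array([-0.0013,  0.0013, -0.0007]))
```

Close on the handle.

>>> {"name": "servo_tool", "arguments": {"commands": [[[0.5,0,1,-0.4,0,0,0],[0.3,0,0,0,0,0,0],[0.2,0,0,0,0,0,0],[0.1,0,0,0,0,0,0],[0,0,0,0,0,0,0],[0,0,0,0,0,0,0],[0,0,0,0,0,0,0],[0,0,0,0,0,0,0],[0,0,0,0,0,0,0]]]}}

```text
time: 4.5
tool_pos: [546.0, -207.8, 41.5]
ee_rot: [-0.305, 0.302, -0.638, 0.64]
ft_force: [0.0, -0.4, 0.5]
opening: 0.149
```

```bash
python3 - <<'E'
from h import *
st(); print(delta([544.7,-207.3,39.5],-129.25))
E
```

```text
t 4.5 pos [ 545.96 -207.76   41.52] jaw -129.18 tilt y [ 0.0044 -0.0013 -1.    ] F [ 0.04 -0.37  0.5 ] M [ 0.03 -0.03 -0.02] op 0.149 q7 -1.9
(array([ 0.45,  2.02, -1.28]), array([-0.0042,  0.0013, -0.0018]))
```

>>> {"name": "servo_tool", "arguments": {"commands": [[[0,0,-4,0,0,0,0],[0,0,-12,0,0,0,0],[0,0,-22,0,0,0,0],[0,0,-26,0,0,0,0],[0,0,-22,0,0,0,0],[0,0,-14,0,0,0,0],[0,0,-6,0,0,0,0],[0,0,0,0,0,0,0]]]}}

```text
time: 5.17
tool_pos: [544.3, -207.5, 154.9]
ee_rot: [-0.304, 0.303, -0.638, 0.639]
ft_force: [-0.3, -0.0, -1.9]
opening: 0.149
```

```bash
python3 - <<'E'
from h import *
st(); T=pose(); cv2.imwrite('pics/w3.png',capture('wrist')); print(delta([501,190,140],-85.5))
E
```

```text
t 5.17 pos [ 544.35 -207.55  154.94] jaw -129.21 tilt y [ 2.7e-03 -9.0e-04 -1.0e+00] F [-0.29 -0.03 -1.87] M [0.12 0.   0.05] op 0.149 q7 -1.91
(array([-280.7 ,   13.92, -284.73]), array([-2.300e-03, -7.628e-01,  1.000e-04]))
```

View pics/w3.png

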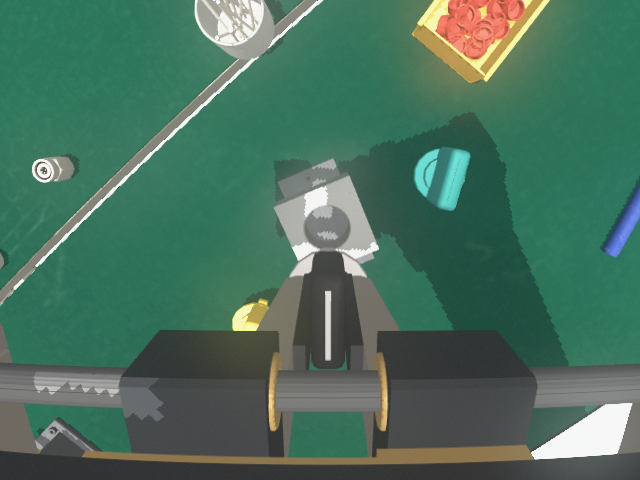

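The plug is held. Its bright line runs from (328,292) to (328,358), central between the fingers, and the block is empty. Moving to view the port with the wrist camera directly above the socket.

>>> {"name": "servo_tool", "arguments": {"commands": [[[0,-6,0,-8,0,0,0],[0,-14,0,-19,0,0,0],[0,-20,0,-27,0,0,0],[0,-20,0,-28,0,0,0],[0,-20,0,-28,0,0,0],[0,-20,0,-28,0,0,0],[0,-20,0,-28,0,0,0],[0,-20,0,-28,0,0,0],[0,-20,0,-28,0,0,0],[0,-20,0,-28,0,0,0],[0,-20,0,-27,0,0,0],[0,-20,0,-27,0,0,0],[0,-14,0,-19,0,0,0],[0,-8,0,-9,0,0,0],[0,0,0,0,0,0,0]]]}}

```text
time: 6.47
tool_pos: [415.8, 212.1, 137.8]
ee_rot: [0.293, -0.314, 0.641, -0.636]
ft_force: [-0.4, 0.2, -1.7]
opening: 0.154
```

>>> {"name": "servo_tool", "arguments": {"commands": [[[0,0,0,0,0,-0.06,0],[0,0,0,0,0,-0.11,0],[0,0,0,0,0,-0.12,0],[0,0,0,0,0,-0.12,0],[0,0,0,0,0,-0.12,0],[0,0,0,0,0,-0.12,0],[0,0,0,0,0,-0.08,0],[0,0,0,0,0,-0.03,0],[0,0,0,0,0,0,0],[0,0,0,0,0,0,0]]]}}

```text
time: 7.3
tool_pos: [406.7, 202.2, 128.8]
ee_rot: [-0.51, 0.543, -0.48, 0.463]
ft_force: [0.1, -1.1, -1.9]
opening: 0.149
```

```bash
python3 - <<'E'
from h import *
st(); T=pose(); np.save('T4.npy',T);cv2.imwrite('pics/w4.png',capture('wrist')); cv2.imwrite('pics/top4.png',capture('top'));print(proj('wrist',[499.6,201.6,42],T))
E
```

```text
t 7.3 pos [406.67 202.17 128.82] jaw -83.64 tilt y [-0.0495 -0.0182 -0.9986] F [ 0.12 -1.09 -1.87] M [ 0.08 -0.05 -0.02] op 0.149 q7 -2.08
[[343.42717737  90.29163388]]
```

View pics/w4.png

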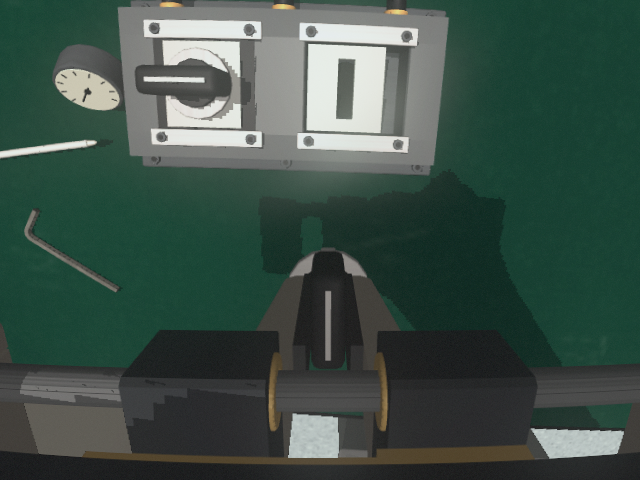

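Wrist view: open slot at (345,89) in the white socket plate, which spans columns 306–386, with a gap on the right. The blanked port is at left (190,80), and the held plug's line runs from (328,292) to (327,358).

```bash
python3 - <<'E'
from h import *
T=np.load('T4.npy'); w=cv2.imread('pics/w4.png');g=w.mean(2)
m=((g<140).astype(np.uint8)); m[:50]=0;m[130:]=0;m[:,:315]=0;m[:,378:]=0
c=max(cv2.findContours(m,cv2.RETR_EXTERNAL,cv2.CHAIN_APPROX_NONE)[0],key=cv2.contourArea)
r=cv2.minAreaRect(c);b=cv2.boxPoints(r);print(r)
P=plane('wrist',b,42,T);print(P.round(1),P.mean(0))
for i in range(4):
  e=P[(i+1)%4]-P[i];print(np.linalg.norm(e).round(2),np.degrees(np.arctan2(e[1],e[0])).round(2))
# block angle: screw bar edges  - block near edge
print(plane('wrist',[[133,156],[434,167]],40,T)); q=plane('wrist',[[133,156],[434,167]],40,T);d=q[0]-q[1];print(np.degrees(np.arctan2(d[1],d[0])))
# plug line in tool frame : line at 60 above origin
for n in('w3','w4'):
  im=cv2.imread(f'pics/{n}.png').mean(2)
  for rr in(300,325,350):
    row=im[rr,315:342]; k=row>150; print(n,rr,(np.arange(315,342)[k]*row[k]).sum()/max(row[k].sum(),1),k.sum())
  col=im[280:370,328];k=np.where(col>150)[0]+280;print(k.min(),k.max())
Tt=np.eye(4);Tt[:3,:3]=np.eye(3)
cv2.imwrite('pics/c5.png',cv2.resize(w[30:150,290:430],(700,600),interpolation=cv2.INTER_NEAREST))
E
```

```text
((344.93109130859375, 88.58395385742188), (15.984898567199707, 59.552433013916016), 2.4895529747009277)
[[482.9 204.4  42. ]
 [517.2 206.8  42. ]
 [517.9 197.4  42. ]
 [483.6 194.6  42. ]] [500.41667277 200.79024901  42.        ]
34.37 4.08
9.49 -85.74
34.41 -175.34
9.84 94.02
[[446.43943183 331.01835503  40.        ]
 [459.88347272 137.66132951  40.        ]]
93.97735280134263
w3 300 327.57290589451907 6
w3 325 327.5162853297443 6
w3 350 327.51627906976745 6
291 359
w4 300 0.0 0
w4 325 0.0 0
w4 350 0.0 0Traceback (most recent call last):
  File "<stdin>", line 16, in <module>
    return umr_minimum(a, axis, None, out, keepdims, initial, where)
ValueError: zero-size array to reduction operation minimum which has no identity
```

```bash
python3 - <<'E'
from h import *
m=camera_model('wrist');Tc=m['T_tool_cam']
def rays(px):
    u=cv2.undistortPoints(np.array(px,float)[:,None],m['K'],np.array([m['k1'],0,0,0.]))[:,0]; return np.c_[u,np.ones(len(u))]@Tc[:3,:3].T,Tc[:3,3]
d,o=rays([[327.55,290.5],[327.5,359.5],[327.5,325]])
for ty in(-29,-30.5,-32):
    print(ty,(o+d*((ty-o[1])/d[:,1])[:,None]).round(2).tolist())
print(delta([500.4,200.8,110],-85.8)); st()
E
```

```text
-29 [[0.1, -29.0, 13.62], [0.07, -29.0, -16.42], [0.07, -29.0, -0.96]]
-30.5 [[0.1, -30.5, 14.25], [0.07, -30.5, -15.47], [0.07, -30.5, -0.17]]
-32 [[0.1, -32.0, 14.88], [0.07, -32.0, -14.52], [0.07, -32.0, 0.61]]
(array([11.8 , 14.36, 93.69]), array([0.0507, 0.0376, 0.0134]))
t 7.4 pos [406.8  202.46 128.96] jaw -83.62 tilt y [-0.0492 -0.018  -0.9986] F [ 0.01 -0.39 -2.32] M [ 0.   -0.07  0.02] op 0.146 q7 -2.08
```

>>> {"name": "servo_tool", "arguments": {"commands": [[[0,0,0,0,0.05,0.037,0.013],[0,0,0,0,0,0,0],[0,0,0,0,0,0,0]]]}}

```text
time: 7.65
tool_pos: [406.9, 202.0, 128.6]
ee_rot: [-0.517, 0.518, -0.482, 0.482]
ft_force: [-0.8, 0.7, -0.6]
opening: 0.151
```

```bash
python3 - <<'E'
from h import *
st();print(delta([500.6,200.8,110],-85.8))
T=pose();cv2.imwrite('pics/w5.png',capture('wrist'));np.save('T5.npy',T)
w=cv2.imread('pics/w5.png');g=w.mean(2)
u,v=proj('wrist',[500.4,200.8,42],T)[0].astype(int);print(u,v)
m=((g<140).astype(np.uint8)); M=np.zeros_like(m);M[max(v-42,0):v+42,u-28:u+28]=1;m*=M
c=max(cv2.findContours(m,cv2.RETR_EXTERNAL,cv2.CHAIN_APPROX_NONE)[0],key=cv2.contourArea)
r=cv2.minAreaRect(c);b=cv2.boxPoints(r);print(r)
P=plane('wrist',b,42,T);print(P.mean(0))
for i in range(4):
  e=P[(i+1)%4]-P[i];print(np.linalg.norm(e).round(2),np.degrees(np.arctan2(e[1],e[0])).round(2))
E
```

```text
t 7.65 pos [406.88 202.01 128.61] jaw -85.94 tilt y [-3.e-04 -6.e-04 -1.e+00] F [-0.81  0.67 -0.58] M [0.02 0.02 0.03] op 0.151 q7 -2.14
(array([ 7.84, 18.58, 93.41]), array([ 0.0004, -0.0024,  0.0006]))
339 96
((340.0, 96.5), (57.0, 14.0), 90.0)
[500.3233767 200.6809822  42.       ]
8.52 -85.83
33.87 -175.38
8.76 94.12
33.86 4.21
```

>>> {"name": "servo_tool", "arguments": {"commands": [[[0,0.8,0,5,0,0,0],[0,1,0,12,0,0,0],[0,1,0,18,0,0,0],[0,1,0,20,0,0,0],[0,1,0,18,0,0,0],[0,1,3,12,0,0,0],[0,1,6,6,0,0,0],[0,1,6,2,0,0,0],[0,0,3,0,0,0,0],[0,0,0,0,0,0,0]]]}}

```text
time: 8.53
tool_pos: [512.4, 200.2, 107.9]
ee_rot: [-0.517, 0.518, -0.482, 0.482]
ft_force: [0.0, -0.7, -2.1]
opening: 0.146
```

```bash
python3 - <<'E'
from h import *
st();print(delta([500.6,200.7,90],-85.8))
E
```

```text
t 8.53 pos [512.36 200.17 107.88] jaw -85.89 tilt y [-0.0016 -0.0017 -1.    ] F [ 0.05 -0.71 -2.1 ] M [0.04 0.   0.01] op 0.146 q7 -2.05
(array([ -1.4 ,  17.9 , -11.66]), array([ 0.0017, -0.0015,  0.0016]))
```

>>> {"name": "servo_tool", "arguments": {"commands": [[[0,-0.5,2,-3,0.002,0,0.001],[0,-0.5,4,-4,0,0,0],[0,-0.2,4,-2,0,0,0],[0,0,3,-0.5,0,0,0],[0,0,1,0,0,0,0],[0,0,0,0,0,0,0]]]}}

```text
time: 9.03
tool_pos: [498.3, 201.1, 92.3]
ee_rot: [-0.517, 0.519, -0.481, 0.481]
ft_force: [0.0, -0.2, -1.6]
opening: 0.155
```

```bash
python3 - <<'E'
from h import *
st();print(delta([500.6,200.7,80],-85.8))
E
```

```text
t 9.03 pos [498.31 201.1   92.28] jaw -85.71 tilt y [-0.0022 -0.0013 -1.    ] F [ 0.02 -0.16 -1.62] M [0.06 0.07 0.04] op 0.155 q7 -2.07
(array([ 0.56, 12.28,  2.28]), array([0.0023, 0.0016, 0.0011]))
```

>>> {"name": "servo_tool", "arguments": {"commands": [[[0,0.5,3,1.2,0.001,0,0.001],[0,0,4,0.6,0,0,0],[0,0,2,0,0,0,0],[0,0,1,0,0,0,0],[0,0,0,0,0,0,0],[0,0,0,0,0,0,0]]]}}

```text
time: 9.53
tool_pos: [500.9, 200.9, 81.6]
ee_rot: [0.518, -0.518, 0.481, -0.481]
ft_force: [-0.1, 0.1, -1.9]
opening: 0.153
```

```bash
python3 - <<'E'
from h import *
st();print(delta([500.6,200.7,72],-85.8));T=pose();cv2.imwrite('pics/w6.png',capture('wrist'));np.save('T6.npy',T)
s=capture('side');st();cv2.imwrite('pics/s6.png',cv2.resize(s[180:280,210:320],(660,600),interpolation=cv2.INTER_CUBIC))
E
```

```text
t 9.53 pos [500.93 200.91  81.6 ] jaw -85.71 tilt y [-1.e-04  3.e-04 -1.e+00] F [-0.13  0.13 -1.9 ] M [-0.02 -0.02 -0.04] op 0.153 q7 -2.07
(array([ 0.19,  9.6 , -0.34]), array([ 0.    ,  0.0016, -0.0003]))
t 9.63 pos [500.97 200.92  81.71] jaw -85.71 tilt y [ 1.e-04  3.e-04 -1.e+00] F [-0.12 -0.58 -1.81] M [ 0.05 -0.02  0.  ] op 0.151 q7 -2.07
```

View pics/w6.png

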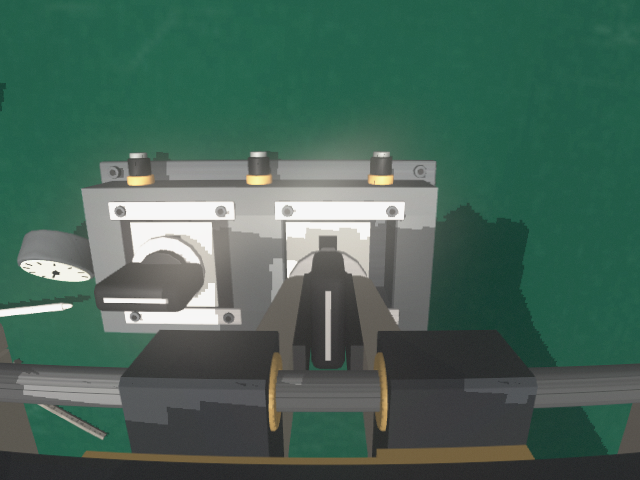

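View pics/s6.png

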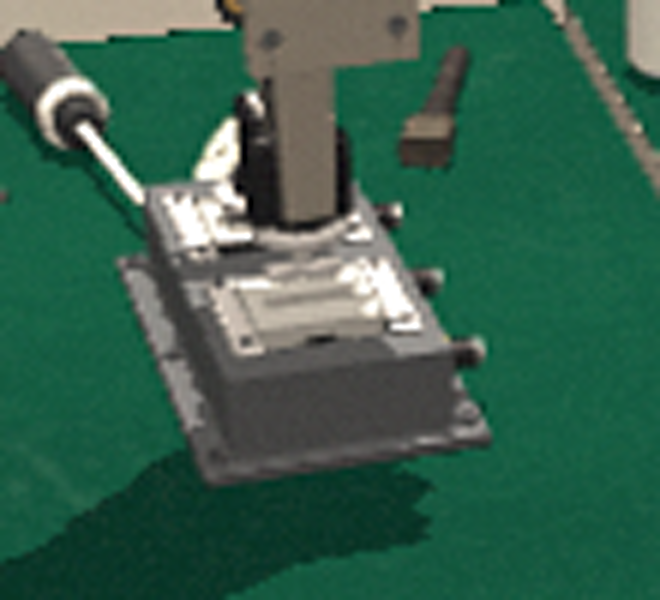

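The slot's visible end at (328,243) lines up with the plug's line at 327.5. Descending gently by feel.

>>> {"name": "servo_tool", "arguments": {"commands": [[[0,0,1.5,0,0,0,0],[0,0,1.5,0,0,0,0],[0,0,1.5,0,0,0,0],[0,0,1.5,0,0,0,0],[0,0,1,0,0,0,0],[0,0,0,0,0,0,0]]]}}

```text
time: 10.13
tool_pos: [501.2, 201.0, 74.4]
ee_rot: [0.519, -0.518, 0.481, -0.481]
ft_force: [0.3, 0.7, -1.5]
opening: 0.152
```

```bash
python3 - <<'E'
from h import *
st();print(delta([500.6,200.7,72],-85.8))
E
```

```text
t 10.13 pos [501.21 201.05  74.35] jaw -85.71 tilt y [ 8.e-04  6.e-04 -1.e+00] F [ 0.33  0.69 -1.5 ] M [ 0.02 -0.02 -0.09] op 0.152 q7 -2.07
(array([ 0.3 ,  2.35, -0.64]), array([-0.0009,  0.0016, -0.0006]))
```

>>> {"name": "servo_tool", "arguments": {"commands": [[[0,0.2,0.8,-0.4,0,0,0],[0,0,0.8,0,0,0,0],[0,0,0.8,0,0,0,0],[0,0,0,0,0,0,0]]]}}

```text
time: 10.47
tool_pos: [500.7, 200.8, 71.6]
ee_rot: [0.519, -0.518, 0.481, -0.481]
ft_force: [-0.3, -0.6, -2.8]
opening: 0.149
```

>>> {"name": "servo_tool", "arguments": {"commands": [[[0,0,0.8,0,0,0,0],[0,0,0.8,0,0,0,0],[0,0,0,0,0,0,0]]]}}

```text
time: 10.72
tool_pos: [500.8, 200.8, 69.9]
ee_rot: [0.519, -0.518, 0.481, -0.481]
ft_force: [-0.1, -0.8, -2.1]
opening: 0.148
```

```bash
python3 - <<'E'
from h import *
st();print(delta([500.6,200.7,72],-85.8))
E
```

```text
t 10.72 pos [500.81 200.8   69.89] jaw -85.71 tilt y [ 8.e-04  6.e-04 -1.e+00] F [-0.12 -0.78 -2.14] M [0.01 0.02 0.05] op 0.148 q7 -2.07
(array([ 0.08, -2.11, -0.21]), array([-0.0009,  0.0016, -0.0006]))
```

>>> {"name": "servo_tool", "arguments": {"commands": [[[0,0,0.8,0,0,0,0],[0,0,0.8,0,0,0,0],[0,0,0.8,0,0,0,0],[0,0,0,0,0,0,0]]]}}

```text
time: 11.05
tool_pos: [500.9, 200.8, 67.3]
ee_rot: [0.519, -0.518, 0.481, -0.481]
ft_force: [0.5, 0.4, -2.1]
opening: 0.149
```

>>> {"name": "servo_tool", "arguments": {"commands": [[[0,0,0.8,0,0,0,0],[0,0,0.8,0,0,0,0],[0,0,0.8,0,0,0,0],[0,0,0,0,0,0,0]]]}}

```text
time: 11.38
tool_pos: [500.9, 200.8, 64.6]
ee_rot: [0.519, -0.518, 0.481, -0.481]
ft_force: [0.2, -0.3, -1.5]
opening: 0.148
```

```bash
python3 - <<'E'
from h import *
st();print(delta([500.6,200.7,72],-85.8))
E
```

```text
t 11.38 pos [500.86 200.84  64.62] jaw -85.71 tilt y [ 9.e-04  7.e-04 -1.e+00] F [ 0.16 -0.27 -1.5 ] M [ 0.05 -0.02  0.02] op 0.148 q7 -2.08
(array([ 0.11, -7.38, -0.26]), array([-0.001 ,  0.0015, -0.0006]))
```

Bar is inside the slot without contact. The seal should be met at TCP z of about 62.

>>> {"name": "servo_tool", "arguments": {"commands": [[[0,0,0.8,0,0,0,0],[0,0,0.8,0,0,0,0],[0,0,0,0,0,0,0]]]}}

```text
time: 11.63
tool_pos: [501.0, 200.9, 63.0]
ee_rot: [0.519, -0.518, 0.481, -0.481]
ft_force: [-0.9, -0.2, -1.8]
opening: 0.148
```

>>> {"name": "servo_tool", "arguments": {"commands": [[[0,0,0.8,0,0,0,0],[0,0,0.8,0,0,0,0],[0,0,0,0,0,0,0]]]}}

```text
time: 11.88
tool_pos: [501.0, 200.9, 62.1]
ee_rot: [0.519, -0.518, 0.481, -0.481]
ft_force: [-0.2, -0.4, 2.5]
opening: 0.148
```

>>> {"name": "servo_tool", "arguments": {"commands": [[[0,0,0.8,0,0,0,0],[0,0,0.8,0,0,0,0],[0,0,0,0,0,0,0]]]}}

```text
time: 12.13
tool_pos: [501.0, 200.9, 61.0]
ee_rot: [0.519, -0.518, 0.481, -0.481]
ft_force: [-1.9, -1.0, 3.6]
opening: 0.152
```

```bash
python3 - <<'E'
from h import *
st();print(delta([500.6,200.7,72],-85.8))
E
```

```text
t 12.13 pos [500.99 200.92  61.05] jaw -85.71 tilt y [ 1.4e-03  3.0e-04 -1.0e+00] F [-1.88 -1.    3.55] M [-0.13  0.4   0.01] op 0.152 q7 -2.08
(array([  0.19, -10.95,  -0.39]), array([-0.0014,  0.0016, -0.0002]))
```

Seal met at TCP z ≈ 62.2 (4 N step), so the bar's underside is about 29.8 mm below the TCP. Target TCP ≈ 54.8.

>>> {"name": "servo_tool", "arguments": {"commands": [[[0,0,1,0,0,0,0],[0,0,1,0,0,0,0],[0,0,1,0,0,0,0],[0,0,0,0,0,0,0]]]}}

```text
time: 12.47
tool_pos: [501.0, 200.9, 58.4]
ee_rot: [0.519, -0.518, 0.481, -0.481]
ft_force: [-2.5, -1.9, 6.0]
opening: 0.154
```

```bash
python3 - <<'E'
from h import *
st();print(delta([500.6,200.7,54.8],-85.8))
E
```

```text
t 12.47 pos [501.03 200.95  58.44] jaw -85.71 tilt y [ 1.6e-03  2.0e-04 -1.0e+00] F [-2.53 -1.91  6.01] M [-0.14  0.55  0.01] op 0.154 q7 -2.08
(array([ 0.22,  3.64, -0.45]), array([-0.0016,  0.0016, -0.    ]))
```

>>> {"name": "servo_tool", "arguments": {"commands": [[[0,0.2,1,-0.4,0,0,0],[0,0,1,0,0,0,0],[0,0,0,0,0,0,0]]]}}

```text
time: 12.72
tool_pos: [501.0, 200.9, 57.1]
ee_rot: [0.519, -0.518, 0.48, -0.481]
ft_force: [-2.5, -1.0, 6.1]
opening: 0.152
```

>>> {"name": "servo_tool", "arguments": {"commands": [[[0,0,1,0,0,0,0],[0,0,1,0,0,0,0],[0,0,0,0,0,0,0]]]}}

```text
time: 12.97
tool_pos: [501.1, 200.9, 56.0]
ee_rot: [0.519, -0.518, 0.48, -0.482]
ft_force: [-2.8, -1.2, 7.2]
opening: 0.15
```

```bash
python3 - <<'E'
from h import *
st();print(delta([500.6,200.7,54.8],-85.8))
E
```

```text
t 12.97 pos [501.05 200.93  55.98] jaw -85.71 tilt y [ 2.3e-03 -1.0e-04 -1.0e+00] F [-2.76 -1.22  7.23] M [-0.29  0.67 -0.  ] op 0.15 q7 -2.08
(array([ 0.19,  1.18, -0.47]), array([-0.0023,  0.0016,  0.0003]))
```

>>> {"name": "servo_tool", "arguments": {"commands": [[[0,0.2,1,-0.4,0,0,0],[0,0,1,-0.3,0,0,0],[0,0,0,0,0,0,0]]]}}

```text
time: 13.22
tool_pos: [501.0, 200.9, 55.3]
ee_rot: [0.519, -0.517, 0.48, -0.482]
ft_force: [-3.1, -0.3, 7.6]
opening: 0.15
```

```bash
python3 - <<'E'
from h import *
st();print(delta([500.6,200.7,54.8],-85.8))
E
```

```text
t 13.22 pos [501.   200.93  55.3 ] jaw -85.71 tilt y [ 0.0036  0.     -1.    ] F [-3.09 -0.34  7.59] M [-0.29  0.8  -0.07] op 0.15 q7 -2.08
(array([ 0.2 ,  0.5 , -0.41]), array([-0.0036,  0.0016,  0.0003]))
```

>>> {"name": "servo_tool", "arguments": {"commands": [[[0,0,0.7,-1,0,0,0],[0,0,0.3,-0.8,0,0,0],[0,0,0,0,0,0,0]]]}}

```text
time: 13.47
tool_pos: [501.0, 200.9, 56.0]
ee_rot: [0.52, -0.516, 0.479, -0.483]
ft_force: [-3.7, -1.4, 8.1]
opening: 0.151
```

```bash
python3 - <<'E'
from h import *
st();print(delta([500.6,200.7,54.8],-85.8))
E
```

```text
t 13.47 pos [500.98 200.9   56.03] jaw -85.73 tilt y [ 7.1e-03  5.0e-04 -1.0e+00] F [-3.75 -1.37  8.09] M [-0.28  0.99  0.03] op 0.151 q7 -2.09
(array([ 0.17,  1.23, -0.4 ]), array([-0.0071,  0.0012,  0.0001]))
```

>>> {"name": "servo_tool", "arguments": {"commands": [[[0,0,1,-0.6,-0.007,0,0],[0,0,1,-0.6,-0.004,0,0]]]}}

```text
time: 13.63
tool_pos: [501.1, 200.9, 55.3]
ee_rot: [-0.518, 0.519, -0.481, 0.481]
ft_force: [-2.1, -0.6, 8.1]
opening: 0.148
```

```bash
python3 - <<'E'
from h import *
st();print(delta([500.6,200.7,54.8],-85.8))
E
```

```text
t 13.63 pos [501.07 200.91  55.34] jaw -85.73 tilt y [-0.0013 -0.     -1.    ] F [-2.05 -0.61  8.15] M [-0.37  0.42 -0.  ] op 0.148 q7 -2.08
(array([ 0.18,  0.54, -0.49]), array([ 0.0013,  0.0013, -0.0001]))
```

>>> {"name": "servo_tool", "arguments": {"commands": [[[0,0,1.2,-0.3,0,0,0],[0,0,0.9,0,0,-0.04,0],[0,0,0.7,0,0,-0.06,0],[0,0,0.7,0,0,-0.06,0]]]}}

```text
time: 13.97
tool_pos: [502.4, 201.5, 54.2]
ee_rot: [0.557, -0.556, 0.436, -0.437]
ft_force: [-2.8, -1.9, 9.6]
opening: 0.152
```

```bash
python3 - <<'E'
from h import *
st();print(delta([500.6,200.7,54.8],4.2))
E
```

```text
t 13.97 pos [502.44 201.5   54.22] jaw -76.3 tilt y [ 1.9e-03  4.0e-04 -1.0e+00] F [-2.78 -1.93  9.64] M [-0.24  0.61  0.01] op 0.152 q7 -1.95
(array([ 0.34, -0.59, -1.98]), array([-1.6000e-03, -1.4049e+00,  1.4000e-03]))
```

>>> {"name": "servo_tool", "arguments": {"commands": [[[0,0.2,0.5,-1.2,0,-0.08,0],[0,0.2,0.5,-0.8,0,-0.08,0],[0,0,0.6,-0.4,0,-0.08,0],[0,0,0.6,-0.2,0,-0.08,0]]]}}

```text
time: 14.3
tool_pos: [503.8, 202.7, 55.3]
ee_rot: [0.624, -0.618, 0.336, -0.34]
ft_force: [-2.3, -0.7, 8.2]
opening: 0.157
```

```bash
python3 - <<'E'
from h import *
st();print(delta([500.6,200.7,54.8],4.2))
E
```

```text
t 14.3 pos [503.79 202.71  55.31] jaw -57.1 tilt y [ 0.0101  0.0042 -0.9999] F [-2.31 -0.65  8.18] M [-0.12  0.56 -0.05] op 0.157 q7 -1.67
(array([-0.05,  0.47, -3.77]), array([-0.0087, -1.0698,  0.0075]))
```

>>> {"name": "servo_tool", "arguments": {"commands": [[[0,0,0.7,-1.5,-0.009,0,0.007],[0,0,0.7,-1.5,-0.004,0,0.003],[0,0,0.7,-1.5,-0.002,0,0],[0,0,0.7,-1,0,0,0]]]}}

```text
time: 14.63
tool_pos: [504.0, 202.5, 55.9]
ee_rot: [0.625, -0.618, 0.338, -0.335]
ft_force: [-2.8, -1.0, 7.5]
opening: 0.15
```

```bash
python3 - <<'E'
from h import *
st();print(delta([500.6,201.5,54.8],4.2))
E
```

```text
t 14.63 pos [504.04 202.55  55.9 ] jaw -56.85 tilt y [ 0.0015  0.0105 -0.9999] F [-2.79 -0.99  7.5 ] M [-0.21  0.53  0.07] op 0.15 q7 -1.66
(array([-0.99,  1.08, -3.46]), array([-0.0106, -1.0656, -0.0035]))
```

>>> {"name": "servo_tool", "arguments": {"commands": [[[0,0,1,-3,-0.008,0,-0.003],[0,0,1,-3,-0.006,0,0]]]}}

```text
time: 14.8
tool_pos: [503.9, 202.6, 56.4]
ee_rot: [0.624, -0.619, 0.337, -0.336]
ft_force: [2.0, 1.5, 6.7]
opening: 0.149
```

```bash
python3 - <<'E'
from h import *
st();print(delta([500.6,201.5,54.8],4.2)); print(monitor.sense()['q'].round(4))
E
```

```text
t 14.8 pos [503.87 202.59  56.38] jaw -56.83 tilt y [ 0.0019  0.0069 -1.    ] F [1.98 1.46 6.73] M [ 0.25 -0.35  0.05] op 0.149 q7 -1.66
(array([-0.87,  1.57, -3.34]), array([-0.0073, -1.0652, -0.0014]))
[-0.1762  0.5378 -0.3315  1.9616  0.2603  0.6783 -1.6592]
```

>>> {"name": "servo_tool", "arguments": {"commands": [[[0,0,1.8,-3,-0.004,0,0],[0,0,1.8,-5,-0.003,0,0]]]}}

```text
time: 14.97
tool_pos: [503.5, 202.3, 55.8]
ee_rot: [0.627, -0.617, 0.335, -0.337]
ft_force: [5.4, 3.4, 7.8]
opening: 0.146
```

```bash
python3 - <<'E'
from h import *
st();print(delta([500.6,201.5,54.8],4.2)); print(monitor.sense()['q'].round(4))
E
```

```text
t 14.97 pos [503.48 202.35  55.82] jaw -56.79 tilt y [ 0.0093  0.0109 -0.9999] F [5.39 3.35 7.81] M [ 0.86 -1.25  0.04] op 0.146 q7 -1.66
(array([-0.87,  0.98, -2.89]), array([-0.0146, -1.0645,  0.0037]))
[-0.1754  0.5345 -0.3311  1.9696  0.2623  0.6651 -1.6602]
```

```bash
python3 - <<'E'
from h import *
st();T=pose();np.save('T7.npy',T);cv2.imwrite('pics/w7.png',capture('wrist'));s=capture('side');cv2.imwrite('pics/s7.png',cv2.resize(s[180:280,210:320],(660,600),interpolation=cv2.INTER_CUBIC));st()
E
```

```text
t 14.97 pos [503.48 202.35  55.82] jaw -56.79 tilt y [ 0.0093  0.0109 -0.9999] F [5.39 3.35 7.81] M [ 0.86 -1.25  0.04] op 0.146 q7 -1.66
t 15.07 pos [503.46 202.32  56.02] jaw -56.79 tilt y [ 0.0096  0.011  -0.9999] F [2.31 2.57 6.53] M [ 0.57 -0.76  0.03] op 0.149 q7 -1.66
```

View pics/w7.png

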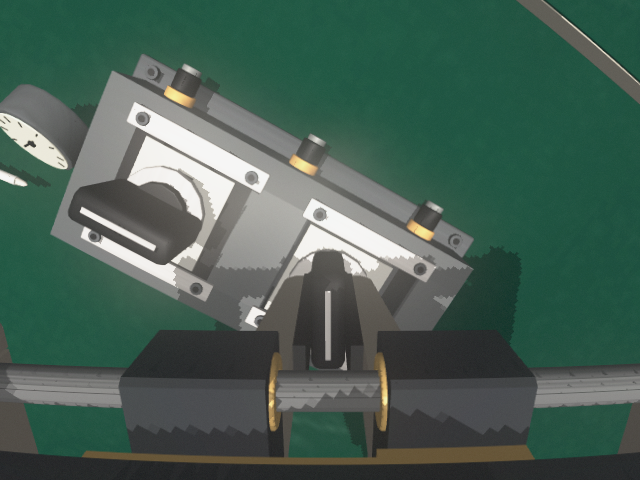

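View pics/s7.png

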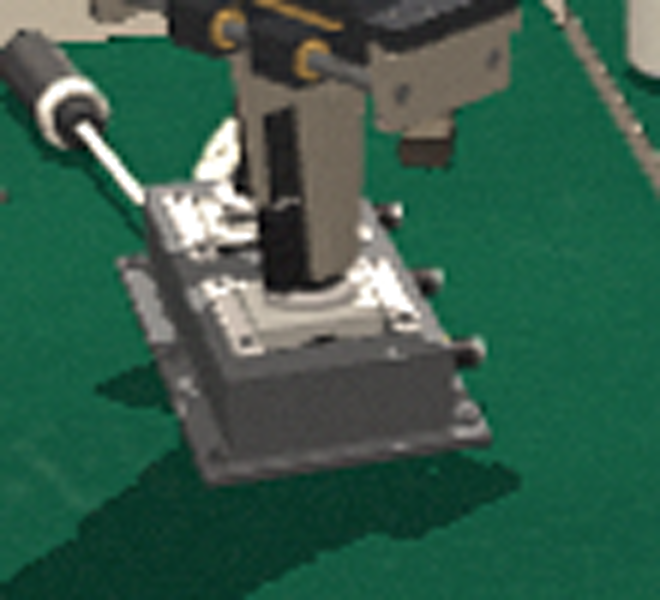

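>>> {"name": "servo_tool", "arguments": {"commands": [[[0,-2,1.8,-4,-0.015,0,0.004],[0,-3,1.8,-5,-0.008,0,0.002]]]}}

```text
time: 15.23
tool_pos: [502.6, 202.8, 56.1]
ee_rot: [0.625, -0.619, 0.336, -0.337]
ft_force: [8.1, -3.6, 6.2]
opening: 0.152
```

```bash
python3 - <<'E'
from h import *
st();print(delta([500.6,202,54.8],4.2))
E
```

```text
t 15.23 pos [502.62 202.8   56.1 ] jaw -56.83 tilt y [ 0.0048  0.0084 -1.    ] F [ 8.14 -3.58  6.19] M [-0.97 -2.06  0.03] op 0.152 q7 -1.66
(array([-0.43,  1.28, -2.14]), array([-1.0100e-02, -1.0651e+00,  6.0000e-04]))
```

>>> {"name": "servo_tool", "arguments": {"commands": [[[0,-1,2.5,-2,-0.012,0,0],[0,-1,2.5,-3,-0.01,0,0]]]}}

```text
time: 15.4
tool_pos: [502.8, 202.9, 54.3]
ee_rot: [-0.621, 0.622, -0.338, 0.336]
ft_force: [1.6, 0.3, 11.9]
opening: 0.152
```

```bash
python3 - <<'E'
from h import *
st();print(delta([500.6,202,54.8],4.2))
E
```

```text
t 15.4 pos [502.82 202.88  54.3 ] jaw -56.92 tilt y [-3.2e-03 -3.0e-04 -1.0e+00] F [ 1.61  0.28 11.87] M [-0.06 -0.4   0.02] op 0.152 q7 -1.67
(array([-0.48, -0.49, -2.34]), array([ 0.0018, -1.0667, -0.0029]))
```

>>> {"name": "servo_tool", "arguments": {"commands": [[[0,-2,0.7,-3,0,0,0],[0,-2,0.8,-4,-0.004,0,0]]]}}

```text
time: 15.57
tool_pos: [502.3, 202.9, 55.4]
ee_rot: [0.623, -0.62, 0.335, -0.339]
ft_force: [5.6, -0.7, 6.4]
opening: 0.148
```

```bash
python3 - <<'E'
from h import *
st();print(delta([500.6,202,54.8],4.2))
E
```

```text
t 15.57 pos [502.35 202.88  55.39] jaw -56.99 tilt y [ 7.2e-03  9.0e-04 -1.0e+00] F [ 5.62 -0.74  6.44] M [-0.26 -1.58  0.03] op 0.148 q7 -1.67
(array([-0.22,  0.57, -1.95]), array([-0.0042, -1.068 ,  0.0064]))
```

>>> {"name": "servo_tool", "arguments": {"commands": [[[0,-1.7,1.2,-2.5,-0.006,-0.07,0.006],[0,-1.9,1.2,-2.4,-0.004,-0.08,0.004],[0,-2.1,1.2,-2.2,-0.004,-0.08,0.004]]]}}

```text
time: 15.82
tool_pos: [502.1, 203.0, 55.7]
ee_rot: [0.659, -0.654, 0.261, -0.263]
ft_force: [1.9, -1.8, 7.6]
opening: 0.152
```

```bash
python3 - <<'E'
from h import *
st();print(delta([500.6,202,54.8],4.2))
E
```

```text
t 15.82 pos [502.11 202.98  55.71] jaw -43.51 tilt y [ 0.0043  0.0056 -1.    ] F [ 1.94 -1.83  7.58] M [-0.6  -0.51 -0.04] op 0.152 q7 -1.47
(array([-0.42,  0.89, -1.76]), array([-0.0069, -0.8326,  0.0022]))
```

>>> {"name": "servo_tool", "arguments": {"commands": [[[0,-2.2,1.6,-2,-0.007,-0.08,0.002],[0,-2.3,1.5,-1.9,-0.005,-0.09,0.003],[0,-2.5,1.4,-1.6,-0.004,-0.09,0.003],[0,-2.6,1.3,-1.4,-0.003,-0.09,0.003]]]}}

```text
time: 16.15
tool_pos: [501.4, 203.2, 55.1]
ee_rot: [0.694, -0.693, 0.138, -0.141]
ft_force: [1.6, -2.1, 8.2]
opening: 0.15
```

```bash
python3 - <<'E'
from h import *
st();print(delta([500.6,202,54.8],4.2))
E
```

```text
t 16.15 pos [501.4  203.22  55.09] jaw -22.7 tilt y [ 4.3e-03  2.0e-04 -1.0e+00] F [ 1.63 -2.14  8.19] M [-0.58 -0.53 -0.02] op 0.15 q7 -1.18
(array([-0.26,  0.28, -1.43]), array([-0.0009, -0.4694,  0.0043]))
```

>>> {"name": "servo_tool", "arguments": {"commands": [[[0,-1.6,1.3,-1.8,-0.002,-0.1,0.004],[0,-1.6,1.3,-1.6,-0.003,-0.1,0.003],[0,-1.6,1.3,-1.4,-0.003,-0.1,0.003],[0,-1.6,1.3,-1.2,-0.003,-0.09,0.003]]]}}

```text
time: 16.48
tool_pos: [501.3, 202.9, 54.6]
ee_rot: [0.707, -0.707, -0.006, 0.002]
ft_force: [-0.9, 0.5, 8.7]
opening: 0.147
```

```bash
python3 - <<'E'
from h import *
st();print(delta([500.6,202,54.8],4.2))
E
```

```text
t 16.48 pos [501.34 202.92  54.6 ] jaw 0.68 tilt y [ 5.2e-03  5.0e-04 -1.0e+00] F [-0.93  0.48  8.7 ] M [ 0.03  0.06 -0.03] op 0.147 q7 -0.84
(array([-0.75, -0.2 , -0.91]), array([-0.0003, -0.0614,  0.0052]))
```

>>> {"name": "servo_tool", "arguments": {"commands": [[[0,-2,1.1,0,0,-0.06,0.005],[0,-2,1,0,0,-0.02,0.004],[0,-1,0.8,0,0,0,0.002]]]}}

```text
time: 16.73
tool_pos: [501.4, 203.3, 54.5]
ee_rot: [0.707, -0.705, -0.036, 0.034]
ft_force: [-3.1, -1.0, 9.4]
opening: 0.15
```

```bash
python3 - <<'E'
from h import *
st();print(delta([500.4,202.5,54.8],4.2))
E
```

```text
t 16.73 pos [501.36 203.3   54.52] jaw 5.65 tilt y [ 0.0028  0.0025 -1.    ] F [-3.13 -0.98  9.44] M [-0.44  0.66  0.01] op 0.15 q7 -0.77
(array([-1.03, -0.28, -0.7 ]), array([-0.0023,  0.0252,  0.0031]))
```

>>> {"name": "servo_tool", "arguments": {"commands": [[[0,-2.5,0.3,-0.5,-0.002,0.02,0.003],[0,-2.5,0,-0.3,0,0.005,0.002],[0,-1.5,-0.2,0,0,0,0]]]}}

```text
time: 16.98
tool_pos: [501.0, 203.2, 57.1]
ee_rot: [0.708, -0.705, -0.028, 0.022]
ft_force: [-0.7, -2.3, 6.2]
opening: 0.15
```

```bash
python3 - <<'E'
from h import *
st();print(delta([500.4,202.5,59.8],4.2))
E
```

```text
t 16.98 pos [501.01 203.2   57.13] jaw 4.07 tilt y [ 0.009   0.0046 -0.9999] F [-0.72 -2.31  6.23] M [-0.51  0.16  0.07] op 0.15 q7 -0.79
(array([-0.63, -2.68, -0.64]), array([-0.0039, -0.0022,  0.0093]))
```

>>> {"name": "servo_tool", "arguments": {"commands": [[[0,-1.2,-0.4,-0.4,-0.004,0,0.009],[0,-0.8,-0.4,0,0,0,0.003]]]}}

```text
time: 17.15
tool_pos: [501.2, 203.3, 59.1]
ee_rot: [0.707, -0.706, -0.026, 0.024]
ft_force: [-1.3, -0.7, 4.7]
opening: 0.152
```

```bash
python3 - <<'E'
from h import *
st();print(delta([500.4,202.5,59.8],4.2))
E
```

```text
t 17.15 pos [501.2  203.27  59.15] jaw 4.05 tilt y [ 0.0015  0.0015 -1.    ] F [-1.26 -0.69  4.71] M [-0.37  0.2   0.03] op 0.152 q7 -0.78
(array([-0.85, -0.66, -0.71]), array([-0.0014, -0.0027,  0.0016]))
```

>>> {"name": "servo_tool", "arguments": {"commands": [[[0,0,-0.3,0,0,0,0],[0,0,0,0,0,0,0],[0,0,0,0,0,0,0]]]}}

```text
time: 17.4
tool_pos: [501.3, 203.2, 59.6]
ee_rot: [0.707, -0.706, -0.025, 0.024]
ft_force: [-2.2, -0.9, 5.1]
opening: 0.15
```

```bash
python3 - <<'E'
from h import *
st();print(delta([500.4,202.5,59.8],4.2))
E
```

```text
t 17.4 pos [501.26 203.22  59.58] jaw 4.02 tilt y [ 0.0015  0.0016 -1.    ] F [-2.2  -0.94  5.14] M [-0.27  0.3   0.03] op 0.15 q7 -0.78
(array([-0.91, -0.23, -0.66]), array([-0.0015, -0.0031,  0.0016]))
```

>>> {"name": "servo_tool", "arguments": {"commands": [[[0,0,-0.4,0,0,0,0],[0,0,-0.4,0,0,0,0],[0,0,-0.4,0,0,0,0]]]}}

```text
time: 17.65
tool_pos: [501.2, 203.2, 60.5]
ee_rot: [0.707, -0.706, -0.025, 0.024]
ft_force: [-0.6, -1.6, 1.3]
opening: 0.148
```

```bash
python3 - <<'E'
from h import *
st();print(delta([500.4,202.5,59.8],4.2))
E
```

```text
t 17.65 pos [501.22 203.22  60.49] jaw 4.03 tilt y [ 0.0015  0.0019 -1.    ] F [-0.64 -1.59  1.34] M [-0.21  0.1   0.01] op 0.148 q7 -0.78
(array([-0.87,  0.69, -0.66]), array([-0.0017, -0.003 ,  0.0016]))
```

>>> {"name": "servo_tool", "arguments": {"commands": [[[0,0,-0.4,0,0,0,0],[0,0,-0.3,0,0,0,0],[0,0,0,0,0,0,0]]]}}

```text
time: 17.9
tool_pos: [501.2, 203.2, 60.4]
ee_rot: [0.708, -0.706, -0.025, 0.024]
ft_force: [-1.1, -1.1, 4.5]
opening: 0.15
```

```bash
python3 - <<'E'
from h import *
st();T=pose();np.save('T8.npy',T);cv2.imwrite('pics/w8.png',capture('wrist'))
E
```

```text
t 17.9 pos [501.24 203.22  60.44] jaw 4.03 tilt y [ 0.0013  0.0026 -1.    ] F [-1.13 -1.07  4.46] M [-0.3   0.22  0.03] op 0.15 q7 -0.78
```

View pics/w8.png

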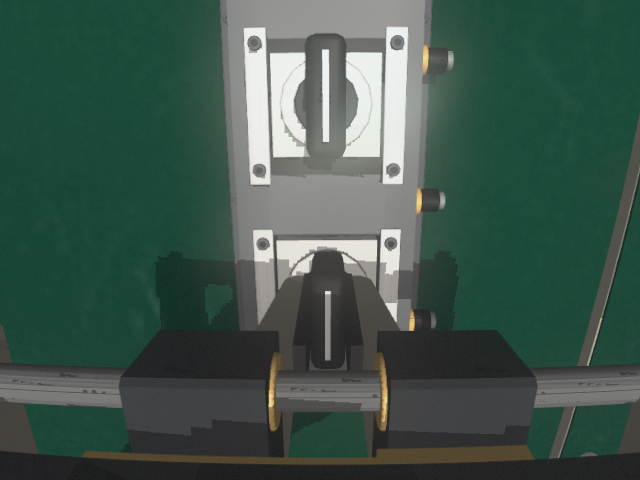

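The held plug's line at (328,292–358) lies parallel to the blanked one at (326,50–140). A gentle pull will confirm the groove is bearing.

>>> {"name": "servo_tool", "arguments": {"commands": [[[0,0,-0.6,0,0,0,0],[0,0,-0.8,0,0,0,0]]]}}

```text
time: 18.12
tool_pos: [501.2, 203.1, 60.6]
ee_rot: [0.708, -0.705, -0.025, 0.025]
ft_force: [2.4, 1.3, -12.1]
opening: 0.15
```

>>> {"name": "servo_tool", "arguments": {"commands": [[[0,0,-0.8,0,0,0,0],[0,0,-0.8,0,0,0,0]]]}}

```text
time: 18.28
tool_pos: [501.2, 203.1, 60.7]
ee_rot: [0.708, -0.705, -0.025, 0.025]
ft_force: [3.2, 2.1, -13.1]
opening: 0.154
```

Pulling with about 11 N gives no rise, so the bar is locked in the groove. Relaxing, then letting go.

>>> {"name": "servo_tool", "arguments": {"commands": [[[0,0,0.2,0,0,0,0],[0,0,0,0,0,0,0]]]}}

```text
time: 18.45
tool_pos: [501.2, 203.2, 60.6]
ee_rot: [0.708, -0.705, -0.025, 0.025]
ft_force: [1.7, 0.2, -5.4]
opening: 0.151
```

```bash
python3 - <<'E'
from h import *
st()
E
```

```text
t 18.45 pos [501.2  203.17  60.57] jaw 4.03 tilt y [ 1.0e-04  4.7e-03 -1.0e+00] F [ 1.67  0.22 -5.37] M [ 0.06 -0.43  0.05] op 0.151 q7 -0.78
```

>>> {"name": "servo_tool", "arguments": {"commands": [[[0,0,0.2,0,0,0,0],[0,0,0,0,0,0,0],[0.25,0,0,0,0,0,0],[0.35,0,0,0,0,0,0],[0.45,0,0,0,0,0,0],[0.5,0,0,0,0,0,0],[0.5,0,0,0,0,0,0],[0.5,0,0,0,0,0,0]]]}}

```text
time: 19.12
tool_pos: [501.4, 203.7, 62.7]
ee_rot: [0.708, -0.705, -0.025, 0.024]
ft_force: [0.5, 0.1, 0.2]
opening: 0.5
```

```bash
python3 - <<'E'
from h import *
st();cv2.imwrite('pics/w9.png',capture('wrist'))
E
```

```text
t 19.12 pos [501.36 203.72  62.74] jaw 4.03 tilt y [ 0.0016  0.004  -1.    ] F [0.47 0.11 0.17] M [-0.07 -0.02  0.06] op 0.5 q7 -0.78
```

View pics/w9.png

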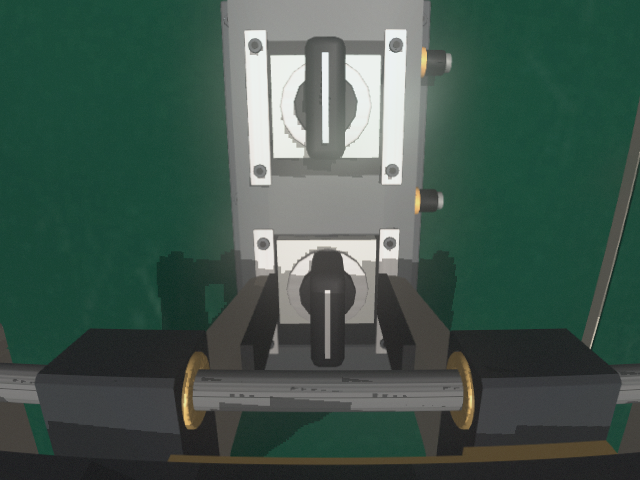

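Fingers are clear and the plug stays put, its line at (327,290–358). Retreating straight up, then checking.

>>> {"name": "servo_tool", "arguments": {"commands": [[[0.5,0,-5,0,0,0,0],[0.5,0,-12,0,0,0,0],[0.5,0,-20,0,0,0,0],[0.5,0,-22,0,0,0,0],[0.5,0,-20,0,0,0,0],[0.5,0,-14,0,0,0,0],[0.5,0,-6,0,0,0,0],[0.5,0,0,0,0,0,0],[0.5,0,0,0,0,0,0]]]}}

```text
time: 19.92
tool_pos: [500.7, 204.0, 171.5]
ee_rot: [0.708, -0.705, -0.026, 0.024]
ft_force: [-0.3, -0.1, -0.4]
opening: 0.505
```

```bash
python3 - <<'E'
from h import *
st();T=pose();np.save('T10.npy',T);cv2.imwrite('pics/w10.png',capture('wrist'));cv2.imwrite('pics/t10.png',capture('top'));print(proj('wrist',[[501.2,203.2,90],[500.4,203,24+30]],T))
E
```

```text
t 19.92 pos [500.71 204.03 171.48] jaw 4.12 tilt y [ 0.0026  0.0043 -1.    ] F [-0.28 -0.1  -0.37] M [-0.03 -0.03  0.01] op 0.505 q7 -0.67
[[328.62723237 246.38686826]
 [327.24829549 233.12073928]]
```

View pics/w10.png

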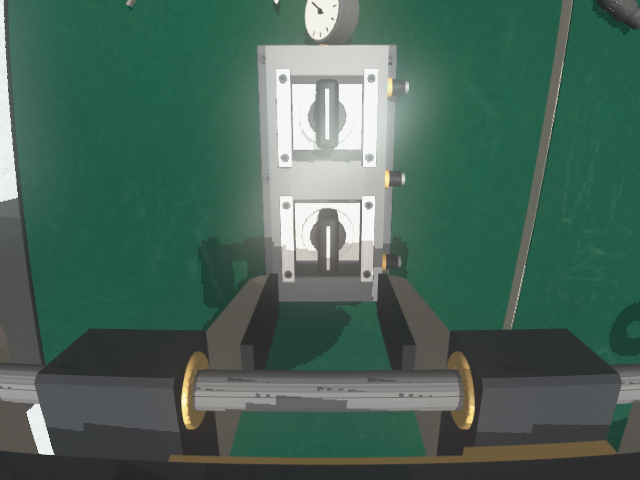

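View pics/t10.png

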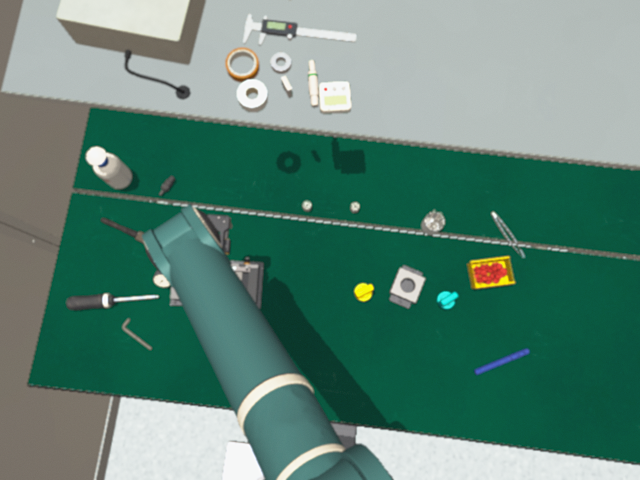

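Both handles stand parallel in the wrist view: the open port's plug line at (328,248), against a prediction of (329,246), and the blanked one at (327,110). In the top view, sensors (307,205) and (355,207), the jar (433,222), yellow (364,292) and turquoise (447,299) are unmoved, and the park block is empty. Handing in.

```bash
python3 - <<'E'
from h import *
print(manip.sign_off())
E
```

```text
the job is handed in; nothing more can be done
None
```

The plug is locked in the open port and released. I handed the job in at about 20 s of the 72 s allowed; sign-off reports no verdict.

**What I did:** I took the black plug from its block and entered the slot without contact. The bar met the seal about 62 mm up at the tool tip, then I pressed it to about 25 mm above the bench. I turned it a quarter turn under the plate and eased it up into the groove.

**Last checks:**
- **Lock:** a pull of about 11 N did not lift the plug. That put roughly 17 N on the groove, by my estimate.
- **Forces:** the readings I took at the ends of moves stayed at about 14 N or less between plug and manifold, apart from the groove load in that pull. I did not see the peaks in between.
- **After release:** the plug stayed in place, with its handle parallel to the blanked plug. The tool was about 110 mm clear and reading no contact force.
- **Bystanders:** both sensors, the jar and both look-alikes are where they were.

**What did not go cleanly:** during the first part of the turn the arm drifted about 3 mm sideways under the spring load. I brought it back to within about 1 mm of the slot's centreline before easing up, with up to about 9 N of side force. The floating socket slid a millimetre or two along y.

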